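# Find the rattling power module

### The arm

A 6-joint arm with a two-finger parallel gripper is mounted at the origin on the work surface. World frame = base frame: x ahead of the robot, y to its left, z up, the work surface at z = 0. Lengths are in mm, angles in rad, forces in N, time in s.
With the tool pointing down it reaches from about 350 to 775 mm from the base axis. Payload 5.5 kg.
Tool frame: the origin (TCP) lies on the centre line of the jaws, within the pads' length; the fingertips stand 14 mm ahead of it and the grasp point (between the pads) lies 5 mm behind it; z points along the fingers, y is the line along which they close (so a half turn about z gives the same grasp; the last joint's range is limited). The gripper opens to 85 mm and grips with 20 to 120 N. Pads are 22 mm wide; open, the fingers measure 114 mm over their backs; the gripper's body (76 mm by 85 mm) begins 54 mm behind the grasp point. The pads swing forward as they close: fully open they stand 13 mm farther back than shut.
Start: joints at [1.004, 0.313, 0.046, 1.304, 0, 1.431], TCP at [238.055, 523.45, 245.323] pointing down, gripper open.
Joint ranges: [-2.76, 2.76], [-0.86, 1.69], [-1.03, 1.26], [-2.2, 2.34], [-1.47, 1.5], [-3.14, 3.14]. Speed limits (rad/s): [2.57, 2.57, 3.14, 3.14, 3.14, 3.14].

### API

Orientations are given as [roll, pitch, yaw] about the fixed x, y, z axes, in that order (R = Rz(yaw) Ry(pitch) Rx(roll)).
In Python, from cell import robot gives the robot as it stands.
- The arm moves only by the shell command python3 -m pendant 'ROWS' [FORCE]. ROWS is JSON, a list of rows, each a list of 7 numbers: the shift along the world's x, y, z in m, then the turn, a rotation vector about the world's x, y, z in degrees, then the closure in counts, from 0 (fully open) to 255 (shut). A call has 1 to 8 rows; each row shifts and turns the commanded pose from where the row before left it; what a row does not reach is not made up. A row lasts 1/8 s, in which the tool goes at most 62.5 mm and 10.7 degrees, less where a joint would pass 70% of its speed; a pose out of reach is approached as far as the arm can. A call is refused whole if a number of a shift passes 0.0625 or a number of a turn 10.7, either way. A call with a gripper value outside its range is refused whole. The fingers move at their own pace and stop on an object; FORCE is the grip in N (left out, the last holds). Time passes only in rows, so rows that do not move let the fingers close. It gives the time, the measured TCP pose, the force, the opening and the grip force at its end, in the units of the state.
- robot.get_state(): the state, without advancing time (a new reading comes with each control period).
- robot.read_camera(name): name is "scene" or "top"; returns a dict with "image" (400x640x3 uint8, red, green, blue), "depth" (400x640 float32, mm along the optical axis (not along the pixel's ray), 0 where there is no reading), "intrinsics" (3x3 intrinsics, pixels), "k1" (the pictures are not rectified: a ray, as slopes to the right and down, at radius r is drawn at 1 + k1 r^2 times it, then the intrinsics apply), "view" (4x4, takes a point from world to camera coordinates). Camera axes: x right, y up, looking along -z (the intrinsics and any distortion apply to the point x, -y, -z); pixel columns grow to the right and rows downward; lengths in mm; the calibration is good to about 2 mm. A picture is of the moment at which its call begins.
- robot.hand_in(): hands the job in; it is judged then, once.
The state is a dict: "time_s": time; "joint_pos": joint angles; "joint_vel": joint speeds; "joint_efforts": joint torques, N m; "eef_pos": TCP position; "ee_rot": TCP orientation; "wrist_force": force on the tool from outside, world axes, zero at the start; "torque": the same for the moment, N m; "grip_width": opening from 0.0 (shut) to 1.0 (fully open); "gripper_force": force on a finger pad.
Only numpy, scipy, OpenCV 4.12 (cv2) and the standard library are available. Lean on these libraries where they do the work, as an engineer would, in place of code of your own. Each camera call takes 0.05 s, during which the arm holds its last target. There are 200 camera calls.

### The job

One of the two sealed aluminium modules in the rattle-test stand has a loose piece inside. With both in place, press down the dotted end of a module, hold it for a second and let go, until you have found the one that stays tipped over instead of swinging back level. Leave that rattler tipped in its place in the stand and set the sound module down flat in the grey outgoing tray.

Things in the scene. Friction and masses are not known exactly. Their poses are not given: they have to be found in the camera images.
- unit_a: Sealed aluminium box, 110 (x) x 46 (y) x 40 (z) mm, 0.45 kg, in the stand's left (+y) place. Origin: centre of its underside, at first 44 mm above the table; z up, x lengthwise, pointing away from the robot within 20 degrees. A black rubber dot on the lid (84 mm up), 42 mm from the middle towards +x, marks the end to press. Grip it across its 46 mm width and lift it straight up.
- unit_b: The other module, in the stand's right (-y) place; same size, axes, dot and looks as unit_a. Either of the two may be the rattler: exactly one has a loose piece inside.
- stand: Rattle-test stand, fixed: grey base 170 x 210 x 12 mm, two sprung rockers at y = +60 and -60 mm, 22 mm wide with 6 mm lips past the module's ends. Pressing a dot down 7 mm tips the module (2 N, up to 15 N for a moment on touching; rigid stop at 9 mm, 0.22 rad). Hold 1 s: a loose piece rolls to the low end and keeps it tipped; a sound one swings level in 1 s. Origin: centre of underside, axes as the modules'.
- tray: Outgoing tray, fixed, grey plastic, open: 240 (x) x 160 (y) x 24 (z) mm outside, walls and floor 4 mm, left or right of the stand. Origin: centre of its underside, inner floor 4 mm above; x lengthwise, away from the robot within 20 degrees. A solder spool (42 mm across, 16 mm high) lies in it, 85 mm to +x and 45 mm to +y of the middle; the rest is free.
Things that resemble listed ones, but are neither listed nor needed, are in the scene too. Leave any turquoise look-alike of the unit_b alone. What is shaped like the unit_a but red is not meant.

How it is judged (in metres and radians):
On the way:
1. with both modules in the stand, the rattler stays tipped by itself and the other stands level (((angle between unit_b's own z axis and vertical above 0.15 rad and angle between unit_a's own z axis and vertical below 0.08 rad and distance of unit_b from where it was at the start of the episode below 0.02 m and distance of unit_a from where it was at the start of the episode below 0.015 m and contact force between each of the arm, the fingers and unit_b below 0.1 N) or (angle between unit_a's own z axis and vertical above 0.15 rad and angle between unit_b's own z axis and vertical below 0.08 rad and distance of unit_a from where it was at the start of the episode below 0.02 m and distance of unit_b from where it was at the start of the episode below 0.015 m and contact force between each of the arm, the fingers and unit_a below 0.1 N))), for 0.4 s.
At the end, for the whole second after the job is handed in: Sound module at rest flat on the tray's floor: tilt under 0.12 rad, origin within 105 mm of the tray's middle lengthwise, 65 mm across, and under 12 mm above its underside. Rattler at rest in its place in the stand, within 20 mm of its start, still tipped by 0.15 to 0.4 rad (((x of unit_a in the frame of tray between -0.105 and 0.105 m and y of unit_a in the frame of tray between -0.065 and 0.065 m and z of unit_a in the frame of tray below 0.012 m and angle between unit_a's own z axis and vertical below 0.12 rad and linear speed of each of unit_a, unit_b below 0.03 m/s and angle between unit_b's own z axis and vertical between 0.15 and 0.4 rad and distance of unit_b from where it was at the start of the episode below 0.02 m) or (x of unit_b in the frame of tray between -0.105 and 0.105 m and y of unit_b in the frame of tray between -0.065 and 0.065 m and z of unit_b in the frame of tray below 0.012 m and angle between unit_b's own z axis and vertical below 0.12 rad and linear speed of each of unit_b, unit_a below 0.03 m/s and angle between unit_a's own z axis and vertical between 0.15 and 0.4 rad and distance of unit_a from where it was at the start of the episode below 0.02 m))); the robot touches nothing.
It also fails if it takes over 69 s, if anything falls off the work surface, if the arm or the gripper's body presses on something with over 40 N, if the wrist force passes 120 N, or if a joint passes its speed limit or range.

## Working session

There is one attempt and no reset: what is moved stays moved. The work goes in short steps, Python scripts to look and compute and a shell command to move; the robot and the scene stay as the last step left them, time stands still between calls to the robot, and variables do not carry over. Pictures are saved under pics/ and viewed, at most 10 in all, crops included, and the job is handed in when it is done.

```bash
mkdir -p pics; cat > h.py <<'E'
import numpy as np, cv2
from cell import robot
def grab(n):
    c=robot.read_camera(n); return c
def xyz(c):
    K=np.array(c["intrinsics"],float);k1=float(c["k1"]);d=c["depth"]
    v,u=np.mgrid[0:d.shape[0],0:d.shape[1]].astype(np.float64)
    p=cv2.undistortPoints(np.stack([u.ravel(),v.ravel()],1)[:,None],K,np.array([k1,0,0,0,0.]))[:,0]
    z=d.ravel(); P=np.stack([p[:,0]*z,-p[:,1]*z,-z,np.ones_like(z)],1)
    W=(np.linalg.inv(np.array(c["view"],float))@P.T).T[:,:3].reshape(d.shape+(3,))
    W[d<=0]=np.nan
    return W
E
python3 - <<'E'
from h import *
for n in("top","scene"):
    c=grab(n); cv2.imwrite(f"pics/{n}0.png",c["image"][:,:,::-1]); np.savez(f"{n}0.npz",W=xyz(c),I=c["image"])
    print(c["k1"],c["intrinsics"])
s=robot.get_state();print(s)
E
```

```text
-0.0469837449817792 [[458.19780907   0.         323.26192903]
 [  0.         458.19780907 191.98693024]
 [  0.           0.           1.        ]]
-0.026422960623518395 [[513.13585709   0.         322.81144215]
 [  0.         513.13585709 203.3370204 ]
 [  0.           0.           1.        ]]
{'time_s': 0.1, 'joint_pos': array([ 1.00439096e+00,  3.13910441e-01,  4.50967598e-02,  1.30362819e+00,
       -3.58894872e-06,  1.43119384e+00]), 'joint_vel': array([-5.75342631e-04, -1.44224953e-03,  1.82148480e-03, -7.48708843e-04,
       -6.72893017e-04,  1.26470424e-05]), 'joint_efforts': array([ 1.93951695e-03, -4.81724811e+01,  2.99244583e+01,  1.27432004e-02,
       -1.20727877e-04,  4.44329970e-06]), 'eef_pos': array([237.79967392, 523.03683139, 244.50820274]), 'ee_rot': array([-3.13996262e+00, -2.25422487e-04,  2.71478960e+00]), 'wrist_force': array([-0.04852954,  1.22184044,  0.04510252]), 'torque': array([ 0.02382583, -0.00399775, -0.02256738]), 'gripper_force': 0.0, 'grip_width': 1.001050375628604}
```

View pics/top0.png

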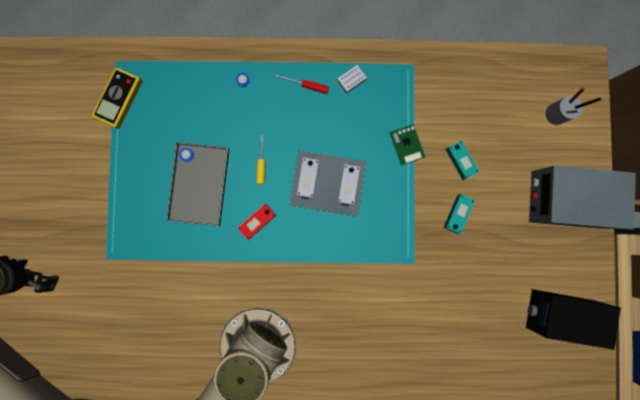

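View pics/scene0.png

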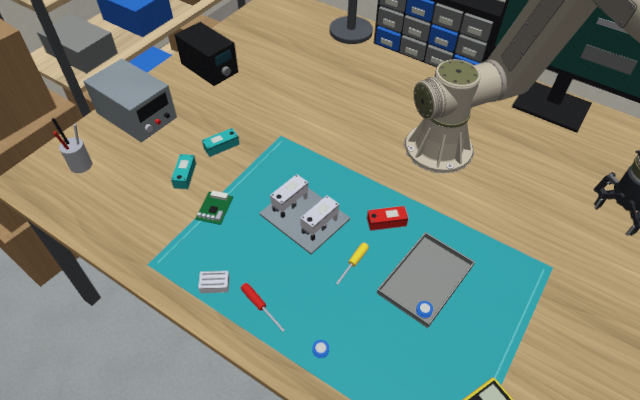

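The top view shows the stand at about (328,183), with modules at (307,178) and (348,185). The tray is at (198,185) with the spool in its far-left corner at (186,155). The turquoise and red look-alikes lie outside the stand. Next I compute the poses.

```bash
cat > m.py <<'E'
from h import *
def rect(P):
    (c,(w,h),a)=cv2.minAreaRect(P.astype(np.float32)); b=cv2.boxPoints((c,(w,h),a))
    e=[b[1]-b[0],b[2]-b[1]]; e=max(e,key=np.linalg.norm); e=e*np.sign(e[0]); return np.round(c,1),round(w,1),round(h,1),round(np.degrees(np.arctan2(e[1],e[0])),2)
E
python3 - <<'E'
from m import *
for n in("top","scene"):
    D=np.load(n+"0.npz");W=D["W"];I=D["I"].astype(int);Z=W[...,2]
    print(n,"base check", )
    X,Y=W[...,0],W[...,1]
    work=(X>250)&(X<800)&(Y>-350)&(Y<450)
    m=work&(Z>76)&(Z<95)
    k,L,S,C=cv2.connectedComponentsWithStats(m.astype(np.uint8))
    for i in range(1,k):
        if S[i,4]>60:
            P=W[L==i]; print("mod",S[i,4],C[i].round(),rect(P[:,:2]),P.mean(0).round(1))
            dk=(L==i)&(I.sum(2)<200)
            print("  dark",dk.sum(),W[dk].mean(0).round(1) if dk.any() else "")
    g=(I.max(2)-I.min(2)<25)
    m=work&(Z>6)&(Z<18)&g
    k,L,S,C=cv2.connectedComponentsWithStats(m.astype(np.uint8))
    for i in range(1,k):
        if S[i,4]>200: P=W[L==i]; print("base",S[i,4],C[i].round(),rect(P[:,:2]),P.mean(0).round(1))
    m=work&(Z>-3)&(Z<30)&g&(Y>100)
    k,L,S,C=cv2.connectedComponentsWithStats(m.astype(np.uint8))
    for i in range(1,k):
        if S[i,4]>500: P=W[L==i]; print("tray",S[i,4],C[i].round(),rect(P[:,:2]),P.mean(0).round(1),np.percentile(P[:,2],[2,98]))
E
```

```text
top base check
mod 620 [308. 177.] (array([ 502.4, -144.4]), 47.3, 110.4, np.float32(-8.71)) [ 502.  -144.4   83.6]
  dark 12 [ 542.5 -149.6   83.3]
mod 619 [349. 183.] (array([ 483.9, -262.8]), 46.5, 110.3, np.float32(-9.31)) [ 483.6 -262.7   83.7]
  dark 12 [ 523.8 -268.7   85.9]
base 2228 [327. 184.] (array([ 491.8, -202.6]), 205.0, 164.5, np.float32(81.15)) [ 487.8 -201.3   11.9]
tray 3900 [198. 185.] (array([483.5, 189.1]), 159.6, 236.1, np.float32(-5.37)) [479.7 191.    6.3] [-1.26545977 25.52987416]
scene base check
mod 527 [288. 189.] (array([ 481.6, -261.9]), 51.9, 116.4, np.float32(-7.89)) [ 485.  -261.6   83.6]
  dark 9 [ 523.3 -268.9   85.8]
mod 571 [319. 212.] (array([ 501.8, -144.5]), 49.3, 113.1, np.float32(-8.64)) [ 503.6 -143.2   83.6]
  dark 12 [ 540.5 -149.9   84.6]
base 1832 [303. 222.] (array([ 493.5, -201.2]), 210.6, 170.8, np.float32(81.17)) [ 513.8 -190.9   11.9]
tray 4510 [425. 277.] (array([482.9, 190.9]), 160.4, 246.0, np.float32(-5.43)) [478.  188.    6.2] [-1.28396326 25.01204057]
```

```bash
python3 - <<'E'
import cv2,numpy as np
a=cv2.imread("pics/top0.png")[140:225,280:380];b=cv2.imread("pics/scene0.png")[165:260,250:360]
a=cv2.resize(a,(400,340),interpolation=2);b=cv2.resize(b,(394,340),interpolation=2)
cv2.imwrite("pics/crop.png",np.hstack([a,b]))
E
```

```text
(no output)
```

View pics/crop.png

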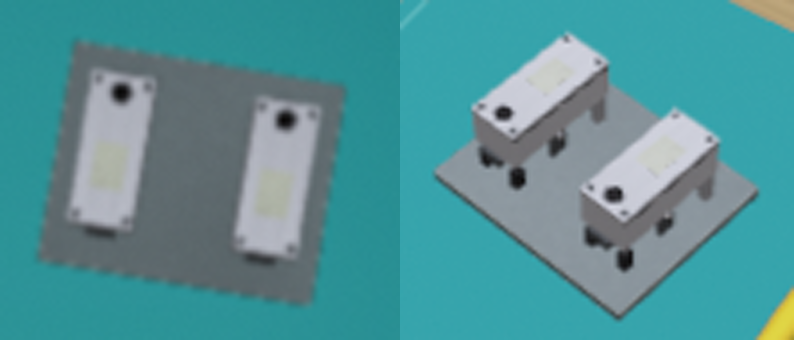

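```bash
python3 -m pendant '[[0.019,-0.042,0,0,0,1,255],[0.019,-0.042,0,0,0,1,255],[0.019,-0.042,0,0,0,1,255],[0.019,-0.042,0,0,0,1,255],[0.019,-0.042,0,0,0,1,255],[0.019,-0.042,0,0,0,1,255],[0.019,-0.042,0,0,0,1,255],[0.019,-0.042,0,0,0,1,255]]' 40; python3 -m pendant '[[0.019,-0.042,0,0,0,1,255],[0.019,-0.042,0,0,0,1,255],[0.019,-0.042,0,0,0,1,255],[0.019,-0.042,0,0,0,1,255],[0.019,-0.042,0,0,0,1,255],[0.019,-0.042,0,0,0,1,255],[0.019,-0.042,-0.03,0,0,1,255],[0.019,-0.042,-0.03,0,0,0.5,255]]'; python3 -m pendant '[[0,0,-0.03,0,0,0,255],[0,0,0,0,0,0,255]]'
```

```text
time_s: 1.1
eef_pos: [390.2, 186.0, 245.1]
ee_rot: [-3.142, -0.0, 2.855]
wrist_force: [0.9, 0.3, 0.4]
grip_width: 0.005
gripper_force: 0.0
time_s: 2.1
eef_pos: [542.6, -150.1, 184.6]
ee_rot: [3.142, 0.001, 2.986]
wrist_force: [1.4, 0.1, -0.5]
grip_width: 0.001
gripper_force: 0.0
time_s: 2.35
eef_pos: [539.8, -148.2, 152.3]
ee_rot: [3.14, -0.007, 2.984]
wrist_force: [-0.0, 0.5, 0.4]
grip_width: -0.003
gripper_force: 0.0
```

```bash
python3 -m pendant '[[0.001,-0.001,-0.02,0,0,0,255],[0,0,-0.02,0,0,0,255],[0,0,-0.008,0,0,0,255],[0,0,0,0,0,0,255]]';  python3 -m pendant '[[0,0,-0.002,0,0,0,255],[0,0,-0.002,0,0,0,255]]';  python3 -m pendant '[[0,0,-0.002,0,0,0,255],[0,0,0,0,0,0,255]]';python3 -m pendant '[[0,0,-0.002,0,0,0,255],[0,0,0,0,0,0,255]]'
```

```text
time_s: 2.85
eef_pos: [543.1, -149.1, 107.9]
ee_rot: [3.141, 0.0, 2.986]
wrist_force: [-0.4, -0.2, 0.4]
grip_width: 0.001
gripper_force: 0.0
time_s: 3.1
eef_pos: [543.6, -149.7, 104.1]
ee_rot: [-3.141, 0.001, 2.985]
wrist_force: [-0.3, -0.1, 0.1]
grip_width: -0.007
gripper_force: 0.0
time_s: 3.35
eef_pos: [543.0, -149.5, 101.3]
ee_rot: [3.141, -0.0, 2.985]
wrist_force: [0.2, 0.2, 0.6]
grip_width: 0.0
gripper_force: 0.0
time_s: 3.6
eef_pos: [542.9, -149.5, 99.1]
ee_rot: [3.141, -0.0, 2.985]
wrist_force: [0.4, 1.0, -0.5]
grip_width: 0.001
gripper_force: 0.0
```

```bash
python3 -m pendant '[[0,0,-0.002,0,0,0,255],[0,0,0,0,0,0,255]]';python3 -m pendant '[[0,0,-0.002,0,0,0,255],[0,0,-0.002,0,0,0,255]]'; python3 -m pendant '[[0,0,-0.001,0,0,0,255],[0,0,0,0,0,0,255]]'; python3 -m pendant '[[0,0,-0.001,0,0,0,255],[0,0,0,0,0,0,255]]'
```

```text
time_s: 3.85
eef_pos: [543.6, -149.7, 97.6]
ee_rot: [-3.142, 0.001, 2.985]
wrist_force: [0.5, 1.1, 2.9]
grip_width: 0.001
gripper_force: 1.2
time_s: 4.1
eef_pos: [546.2, -150.2, 95.1]
ee_rot: [-3.142, 0.007, 2.986]
wrist_force: [7.0, 2.2, 8.7]
grip_width: -0.001
gripper_force: 4.3
time_s: 4.35
eef_pos: [546.8, -150.3, 94.6]
ee_rot: [-3.141, 0.008, 2.986]
wrist_force: [6.3, 0.1, 7.2]
grip_width: -0.001
gripper_force: 4.0
time_s: 4.6
eef_pos: [547.4, -150.4, 94.0]
ee_rot: [-3.141, 0.01, 2.986]
wrist_force: [6.6, 1.3, 8.1]
grip_width: -0.002
gripper_force: 4.5
```

```bash
python3 -m pendant '[[0.003,0,-0.001,0,0,0,255],[0.001,0,-0.001,0,0,0,255],[0.001,0,0,0,0,0,255]]';python3 -m pendant '[[0.001,0,-0.001,0,0,0,255],[0,0,0,0,0,0,255]]'
```

```text
time_s: 4.97
eef_pos: [550.7, -150.7, 90.9]
ee_rot: [-3.14, 0.006, 2.985]
wrist_force: [3.0, -1.3, 3.7]
grip_width: 0.002
gripper_force: 2.7
time_s: 5.22
eef_pos: [551.7, -150.9, 89.8]
ee_rot: [-3.14, 0.006, 2.985]
wrist_force: [5.3, -2.4, 5.0]
grip_width: -0.001
gripper_force: 3.2
```

```bash
python3 -m pendant '[[0,0,0,0,0,0,255],[0,0,0,0,0,0,255],[0,0,0,0,0,0,255],[0,0,0,0,0,0,255],[0,0,0,0,0,0,255],[0,0,0,0,0,0,255],[0,0,0,0,0,0,255],[0,0,0,0,0,0,255]]';python3 -m pendant '[[-0.001,0,0.003,0,0,0,255],[-0.001,0,0.003,0,0,0,255],[0,0,0.005,0,0,0,255],[0,0,0.02,0,0,0,255],[0,0,0.04,0,0,0,255],[0,0,0.04,0,0,0,255],[-0.02,0.06,0,0,0,0,255],[-0.02,0.06,0,0,0,0,255]]'; python3 -m pendant '[[0,0,0,0,0,0,255],[0,0,0,0,0,0,255],[0,0,0,0,0,0,255],[0,0,0,0,0,0,255]]'
python3 - <<'E'
from m import *
for n in("top","scene"):
    c=grab(n);W=xyz(c);X,Y,Z=W[...,0],W[...,1],W[...,2]
    m=(X>400)&(X<590)&(Y>-310)&(Y<-100)&(Z>65)&(Z<100)
    k,L,S,C=cv2.connectedComponentsWithStats(m.astype(np.uint8))
    for i in range(1,k):
        if S[i,4]>100:
            P=W[L==i]; A=np.c_[P[:,:2],np.ones(len(P))]; q=np.linalg.lstsq(A,P[:,2],rcond=None)[0]
            print(n,S[i,4],P.mean(0).round(1),q[:2].round(3),rect(P[:,:2]))
E
```

```text
time_s: 6.22
eef_pos: [551.7, -150.8, 89.9]
ee_rot: [-3.14, 0.006, 2.985]
wrist_force: [4.4, -1.6, 5.6]
grip_width: -0.004
gripper_force: 3.2
time_s: 7.22
eef_pos: [505.9, -29.8, 198.9]
ee_rot: [3.141, -0.002, 2.983]
wrist_force: [1.2, 1.3, -0.5]
grip_width: 0.003
gripper_force: 0.0
time_s: 7.72
eef_pos: [507.7, -32.0, 199.0]
ee_rot: [3.141, -0.001, 2.984]
wrist_force: [0.6, 0.2, -1.0]
grip_width: -0.002
gripper_force: 0.0
top 622 [ 502.2 -144.4   83.6] [ 0.008 -0.004] (array([ 502.6, -144.4]), 47.1, 110.6, np.float32(-8.85))
top 625 [ 483.6 -262.6   83.9] [0.001 0.003] (array([ 483.9, -263. ]), 47.4, 110.6, np.float32(-8.59))
scene 630 [ 487.4 -259.3   81.6] [-0.045 -0.13 ] (array([ 483.1, -263.3]), 52.3, 114.4, np.float32(-8.49))
scene 663 [ 505.7 -141.7   82. ] [-0.041 -0.095] (array([ 501.2, -144.8]), 50.2, 114.1, np.float32(-8.3))
```

A swung back level. Next I press B.

```bash
python3 -m pendant '[[0.003,-0.048,0,0,0,0,255],[0.004,-0.047,0,0,0,0,255],[0.003,-0.048,0,0,0,0,255],[0.004,-0.047,0,0,0,0,255],[0.004,-0.047,0,0,0,0,255],[0,0,-0.04,0,0,0,255],[0,0,-0.035,0,0,0,255],[0,0,0,0,0,0,255]]'; python3 -m pendant '[[0,0,-0.012,0,0,0,255],[0,0,-0.006,0,0,0,255],[0,0,0,0,0,0,255]]'
```

```text
time_s: 8.82
eef_pos: [523.3, -267.2, 121.3]
ee_rot: [3.139, -0.006, 2.984]
wrist_force: [-0.0, 0.0, -0.7]
grip_width: 0.002
gripper_force: 0.0
time_s: 9.2
eef_pos: [525.7, -267.9, 106.6]
ee_rot: [-3.142, 0.0, 2.986]
wrist_force: [-0.2, 0.5, -1.2]
grip_width: 0.0
gripper_force: 0.0
```

```bash
python3 -m pendant '[[-0.001,-0.001,-0.002,0,0,0,255],[0,0,-0.002,0,0,0,255],[0,0,-0.002,0,0,0,255],[0,0,-0.001,0,0,0,255],[0,0,0,0,0,0,255]]';python3 -m pendant '[[0,0,-0.001,0,0,0,255],[0,0,-0.001,0,0,0,255],[0,0,-0.001,0,0,0,255],[0,0,0,0,0,0,255]]'
```

```text
time_s: 9.82
eef_pos: [524.4, -268.9, 99.2]
ee_rot: [3.141, -0.0, 2.985]
wrist_force: [-0.2, 1.4, 0.3]
grip_width: -0.003
gripper_force: 0.0
time_s: 10.32
eef_pos: [525.6, -269.2, 97.1]
ee_rot: [-3.141, 0.002, 2.986]
wrist_force: [2.9, 1.2, 4.7]
grip_width: -0.001
gripper_force: 2.4
```

Contact is at about z = 98. I press on while following in x.

```bash
python3 -m pendant '[[0.001,0,-0.001,0,0,0,255],[0.001,0,-0.001,0,0,0,255],[0.001,0,-0.001,0,0,0,255],[0.001,0,-0.001,0,0,0,255],[0,0,0,0,0,0,255]]';python3 -m pendant '[[0.001,0,-0.001,0,0,0,255],[0.001,0,-0.001,0,0,0,255],[0.001,0,-0.001,0,0,0,255],[0,0,0,0,0,0,255]]'
```

```text
time_s: 10.95
eef_pos: [529.9, -269.8, 93.2]
ee_rot: [-3.14, 0.003, 2.985]
wrist_force: [3.9, 0.0, 6.0]
grip_width: 0.001
gripper_force: 2.8
time_s: 11.45
eef_pos: [531.8, -269.5, 89.5]
ee_rot: [-3.141, 0.0, 2.985]
wrist_force: [3.2, -2.1, 5.1]
grip_width: 0.0
gripper_force: 2.7
```

```bash
python3 -m pendant '[[0,0,0,0,0,0,255],[0,0,0,0,0,0,255],[0,0,0,0,0,0,255],[0,0,0,0,0,0,255],[0,0,0,0,0,0,255],[0,0,0,0,0,0,255],[0,0,0,0,0,0,255],[0,0,0,0,0,0,255]]';python3 -m pendant '[[0,0,0,0,0,0,255],[0,0,0.003,0,0,0,255],[0,0,0.005,0,0,0,255],[0,0,0.02,0,0,0,255],[0,0,0.04,0,0,0,255],[0,0,0.05,0,0,0,255],[-0.002,0.04,0,0,0,0,0],[-0.002,0.06,0,0,0,0,0]]'; python3 -m pendant '[[-0.005,0.06,0,0,0,0,0],[-0.005,0.06,0,0,0,0,0],[-0.01,0,0,0,0,0,0],[0,0,0,0,0,0,0],[0,0,0,0,0,0,0],[0,0,0,0,0,0,0]]'
python3 - <<'E'
from m import *
for n in("top","scene"):
    c=grab(n);W=xyz(c);X,Y,Z=W[...,0],W[...,1],W[...,2]
    cv2.imwrite(f"pics/{n}1.png",c["image"][:,:,::-1])
    m=(X>400)&(X<590)&(Y>-310)&(Y<-100)&(Z>65)&(Z<105)
    k,L,S,C=cv2.connectedComponentsWithStats(m.astype(np.uint8))
    for i in range(1,k):
        if S[i,4]>100:
            P=W[L==i]; A=np.c_[P[:,:2],np.ones(len(P))]; q=np.linalg.lstsq(A,P[:,2],rcond=None)[0]
            print(n,S[i,4],P.mean(0).round(1),q[:2].round(3),rect(P[:,:2]))
E
```

```text
time_s: 12.45
eef_pos: [531.8, -269.3, 89.5]
ee_rot: [-3.141, 0.001, 2.985]
wrist_force: [2.7, -2.1, 4.3]
grip_width: 0.002
gripper_force: 2.9
time_s: 13.45
eef_pos: [527.0, -168.9, 207.4]
ee_rot: [3.141, -0.0, 2.982]
wrist_force: [0.3, 0.3, -0.7]
grip_width: 0.421
gripper_force: 0.0
time_s: 14.2
eef_pos: [507.8, -50.3, 207.1]
ee_rot: [3.142, -0.0, 2.983]
wrist_force: [-0.5, -1.0, 0.3]
grip_width: 0.999
gripper_force: 0.0
top 624 [ 501.8 -144.4   83.7] [-0.001  0.013] (array([ 502.5, -144.2]), 47.2, 110.7, np.float32(-9.0))
top 633 [ 490.2 -263.5   82.4] [-0.169  0.014] (array([ 491.7, -264.2]), 47.1, 113.8, np.float32(-8.89))
scene 632 [ 492.1 -260.9   81.3] [-0.195 -0.093] (array([ 490.6, -264.1]), 51.1, 116.1, np.float32(-9.77))
scene 664 [ 505.8 -141.6   81.8] [-0.043 -0.102] (array([ 501.6, -143.8]), 49.9, 113.3, np.float32(-8.05))
```

View pics/scene1.png

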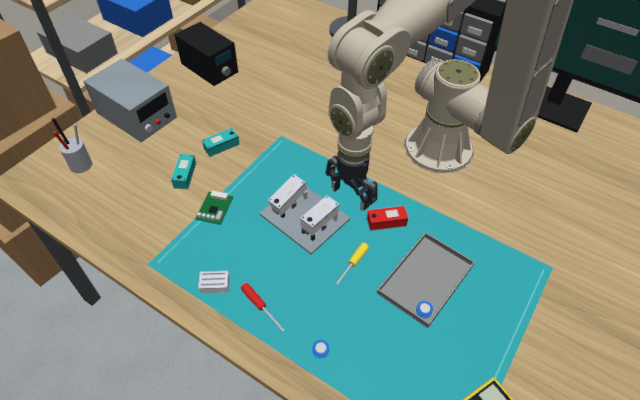

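B stays tipped by about 0.18 rad, and A is level at about (319,212) in the image. So B is the rattler and A gets moved.

```bash
python3 -m pendant '[[-0.003,-0.047,0,0,0,0,0],[-0.003,-0.047,0,0,0,0,0],[0,0,-0.03,0,0,0,0],[0,0,-0.03,0,0,0,0],[0,0,0,0,0,0,0],[0,0,0,0,0,0,0]]' 40
```

```text
time_s: 15.05
eef_pos: [502.0, -143.4, 148.2]
ee_rot: [-3.141, 0.001, 2.985]
wrist_force: [0.2, -0.6, 0.3]
grip_width: 1.0
gripper_force: 0.0
```

```bash
python3 -m pendant '[[0,-0.001,-0.03,0,0,0,0],[0,0,-0.025,0,0,0,0],[0,0,-0.02,0,0,0,0],[0,0,-0.009,0,0,0,0],[0,0,0,0,0,0,0],[0,0,0,0,0,0,0]]'; python3 -m pendant '[[0,0,0,0,0,0,60],[0,0,0,0,0,0,90],[0,0,0,0,0,0,110],[0,0,0,0,0,0,130],[0,0,0,0,0,0,150],[0,0,0,0,0,0,170],[0,0,0,0,0,0,190],[0,0,0,0,0,0,190]]'
```

```text
time_s: 15.8
eef_pos: [502.4, -144.3, 64.5]
ee_rot: [-3.141, 0.002, 2.985]
wrist_force: [0.5, 0.1, -0.3]
grip_width: 1.001
gripper_force: 0.0
time_s: 16.8
eef_pos: [501.7, -144.3, 63.7]
ee_rot: [-3.141, 0.0, 2.985]
wrist_force: [-1.8, -1.5, 6.4]
grip_width: 0.53
gripper_force: 40.9
```

```bash
python3 -m pendant '[[0,0,0.004,0,0,0,190],[0,0,0.008,0,0,0,190],[0,0,0.015,0,0,0,190],[0,0,0.025,0,0,0,190],[0,0,0.03,0,0,0,190],[0,0,0.03,0,0,0,190],[0,0,0.008,0,0,0,190]]'; python3 -m pendant '[[-0.002,0.02,0,0,0,0,190],[-0.005,0.04,0,0,0,0,190],[-0.005,0.048,0,0,0,0.5,190],[-0.005,0.048,0,0,0,0.5,190],[-0.005,0.048,0,0,0,0.5,190],[-0.005,0.048,0,0,0,0.5,190],[-0.005,0.048,0,0,0,0.5,190],[-0.007,0.036,0,0,0,0.5,190]]';python3 -m pendant '[[0,0,-0.03,0,0,0,190],[0,0,-0.03,0,0,0,190],[0,0,-0.03,0,0,0,190],[0,0,-0.02,0,0,0,190],[0,0,-0.01,0,0,0,190],[0,0,0,0,0,0,190],[0,0,0,0,0,0,190]]'
python3 - <<'E'
from m import *
for n in("top","scene"):
    c=grab(n); cv2.imwrite(f"pics/{n}2.png",c["image"][:,:,::-1])
a=cv2.imread("pics/scene2.png");b=cv2.imread("pics/top2.png")[100:260,100:400]
cv2.imwrite("pics/c2.png",np.vstack([a[60:340],cv2.resize(b,(600,320))[:, :].copy() if 0 else cv2.copyMakeBorder(cv2.resize(b,(560,298)),0,0,40,40,0)]))
E
```

```text
time_s: 17.68
eef_pos: [502.8, -144.4, 186.0]
ee_rot: [-3.141, 0.004, 2.985]
wrist_force: [0.9, 0.3, -4.0]
grip_width: 0.536
gripper_force: 41.7
time_s: 18.68
eef_pos: [460.4, 194.5, 181.9]
ee_rot: [-3.141, -0.003, 3.04]
wrist_force: [0.3, -0.2, -4.4]
grip_width: 0.532
gripper_force: 42.3
time_s: 19.55
eef_pos: [462.9, 192.3, 64.0]
ee_rot: [3.141, 0.001, 3.038]
wrist_force: [0.0, -1.1, -3.3]
grip_width: 0.529
gripper_force: 42.7
```

View pics/c2.png

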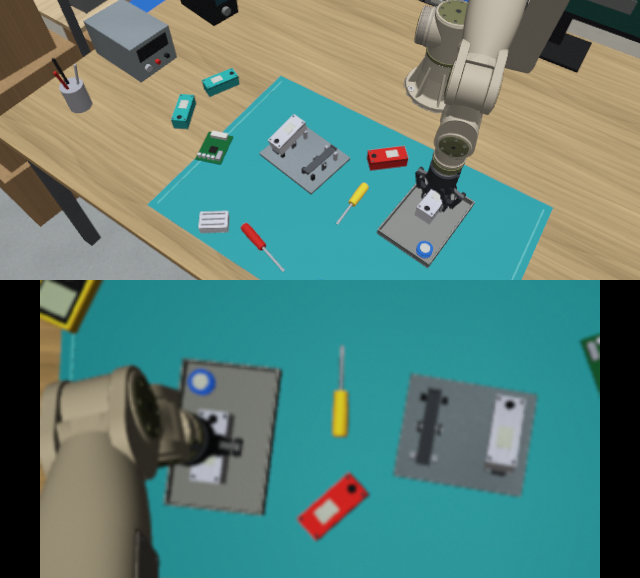

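The module is held over the tray, clear of the spool, and B still sits tipped in the stand. Now I lower it: the underside is at about 44 mm and the floor at 4 mm.

```bash
python3 -m pendant '[[0,0,-0.015,0,0,0,190],[0,0,-0.012,0,0,0,190],[0,0,-0.006,0,0,0,190],[0,0,-0.003,0,0,0,190],[0,0,-0.001,0,0,0,190],[0,0,0,0,0,0,190]]'; python3 -m pendant '[[0,0,-0.001,0,0,0,190],[0,0,0,0,0,0,190]]'; python3 -m pendant '[[0,0,-0.001,0,0,0,190],[0,0,0,0,0,0,190]]'
```

```text
time_s: 20.4
eef_pos: [462.8, 192.1, 26.5]
ee_rot: [3.141, 0.0, 3.038]
wrist_force: [0.1, 0.9, -4.1]
grip_width: 0.531
gripper_force: 42.7
time_s: 20.65
eef_pos: [462.6, 192.1, 25.5]
ee_rot: [3.141, 0.0, 3.038]
wrist_force: [-0.6, -0.3, -4.7]
grip_width: 0.534
gripper_force: 42.7
time_s: 20.9
eef_pos: [462.5, 192.0, 24.3]
ee_rot: [3.142, -0.0, 3.038]
wrist_force: [-1.2, -0.0, -3.9]
grip_width: 0.533
gripper_force: 42.7
```

```bash
python3 -m pendant '[[0,0,-0.001,0,0,0,190],[0,0,0,0,0,0,190]]'; python3 -m pendant '[[0,0,-0.001,0,0,0,190],[0,0,0,0,0,0,190]]'
```

```text
time_s: 21.15
eef_pos: [462.6, 192.0, 23.8]
ee_rot: [3.141, 0.0, 3.038]
wrist_force: [-2.8, -0.6, 2.8]
grip_width: 0.533
gripper_force: 43.3
time_s: 21.4
eef_pos: [462.6, 192.1, 23.7]
ee_rot: [3.141, 0.001, 3.038]
wrist_force: [-5.8, -1.2, 12.4]
grip_width: 0.529
gripper_force: 44.7
```

The module is on the floor. I release slowly and retreat.

```bash
python3 -m pendant '[[0,0,0.001,0,0,0,150],[0,0,0,0,0,0,100],[0,0,0,0,0,0,60],[0,0,0,0,0,0,20],[0,0,0,0,0,0,0],[0,0,0,0,0,0,0],[0,0,0,0,0,0,0],[0,0,0,0,0,0,0]]'; python3 -m pendant '[[0,0,0.01,0,0,0,0],[0,0,0.03,0,0,0,0],[0,0,0.04,0,0,0,0],[0,0,0.05,0,0,0,0],[0,0,0.05,0,0,0,0],[-0.02,0.06,0,0,0,0,0],[-0.02,0.06,0,0,0,0,0],[-0.02,0.06,0,0,0,0,0]]';  python3 -m pendant '[[-0.02,0.06,0,0,0,0,0],[-0.02,0.06,0,0,0,0,0],[0,0,0,0,0,0,0],[0,0,0,0,0,0,0]]'
python3 - <<'E'
from m import *
c=grab("top");W=xyz(c);X,Y,Z=W[...,0],W[...,1],W[...,2]
cv2.imwrite("pics/top3.png",c["image"][:,:,::-1])
for y0,y1,z0,z1 in((-310,-100,65,105),(100,270,36,60)):
    m=(X>350)&(X<590)&(Y>y0)&(Y<y1)&(Z>z0)&(Z<z1)
    k,L,S,C=cv2.connectedComponentsWithStats(m.astype(np.uint8))
    for i in range(1,k):
        if S[i,4]>100:
            P=W[L==i]; A=np.c_[P[:,:2],np.ones(len(P))]; q=np.linalg.lstsq(A,P[:,2],rcond=None)[0]
            print(S[i,4],P.mean(0).round(1),q[:2].round(3),rect(P[:,:2]))
E
```

```text
time_s: 22.4
eef_pos: [462.5, 192.0, 23.3]
ee_rot: [3.142, -0.0, 3.038]
wrist_force: [-0.3, 0.0, 0.0]
grip_width: 0.999
gripper_force: 0.0
time_s: 23.4
eef_pos: [402.9, 371.5, 204.6]
ee_rot: [3.14, 0.002, 3.037]
wrist_force: [0.8, 0.5, 0.6]
grip_width: 1.002
gripper_force: 0.0
time_s: 23.9
eef_pos: [363.4, 488.4, 203.5]
ee_rot: [-3.141, 0.0, 3.039]
wrist_force: [0.5, -1.7, -0.6]
grip_width: 1.002
gripper_force: 0.0
634 [ 490.  -263.5   82.5] [-0.167  0.02 ] (array([ 491.1, -263.9]), 47.0, 114.4, np.float32(-8.66))
594 [462.2 192.8  44. ] [0.003 0.014] (array([462.4, 193.9]), 48.9, 107.1, np.float32(-5.62))
```

View pics/top3.png

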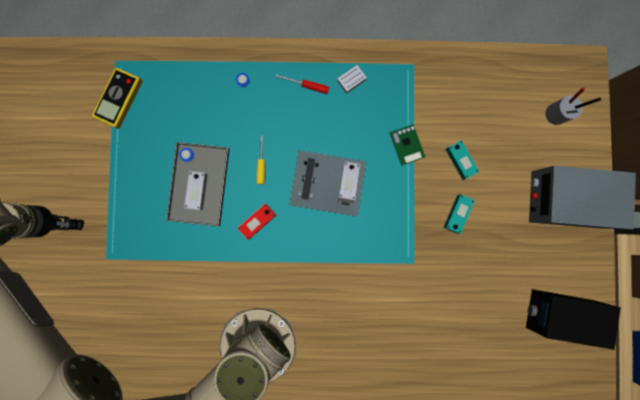

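Module A lies flat in the tray at (196,190), its lid at 44 mm. B is still tipped at (349,182) and the arm is clear.

```bash
python3 -c "
from cell import robot
print(robot.hand_in())"
```

```text
the job is handed in; nothing more can be done
None
```

I handed the job in: unit_b is the rattler and stays tipped (about 0.17 rad) in its place in the stand, and the sound unit_a lies flat in the outgoing tray; the hand-in call returned no verdict.

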